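# Crank a pantry shelf's prop jack down onto its spreader pad

### The arm

A 6-joint arm with a two-finger parallel gripper is mounted at the origin on the work surface. World frame = base frame: x ahead of the robot, y to its left, z up, the work surface at z = 0. Lengths are in mm, angles in rad, forces in N, time in s.
With the tool pointing down it reaches from about 275 to 1000 mm from the base axis. Payload 8.4 kg.
Tool frame: the origin (TCP) lies at the very end of the fingers, on their centre line; the grasp point (between the pads) lies 19 mm behind it; z points along the fingers, y is the line along which they close (so a half turn about z gives the same grasp; the last joint's range is limited). The gripper opens to 85 mm and grips with 20 to 120 N. Pads are 22 mm wide; open, the fingers measure 114 mm over their backs; the gripper's body (76 mm by 85 mm) begins 54 mm behind the grasp point. The pads swing forward as they close: fully open they stand 13 mm farther back than shut.
Start: joints at [1.158, 0.353, 1.633, -0, 1.155, -0.002], TCP at [249.588, 573.004, 231.281] pointing down, gripper open.
Joint ranges: [-2.63, 2.63], [-0.92, 2.1], [0.06, 2.66], [-1.3, 4.44], [0, 2.69], [-3.02, 3.02]. Speed limits (rad/s): [2.22, 2.22, 2.79, 3.14, 3.14, 3.14].

### API

Orientations are given as [roll, pitch, yaw] about the fixed x, y, z axes, in that order (R = Rz(yaw) Ry(pitch) Rx(roll)).
In Python, from rig import sensors, grab_frame, camera_params, order gives the robot as it stands. The module is installed in compiled form; this text tells all that it offers.
- The arm moves only by the tool move_arm, never from a script. Its argument "motion" is a list of rows, each a list of 7 numbers: the turn, a rotation vector about the tool's x, y, z in fractions of the full range, 1 being 2 pi rad, then the shift along the tool's x, y, z in shares of 60 cm (1.0 is 60 cm), then the finger opening in m, from 0 to 0.0854. A call has 1 to 8 rows; each row is the pose to reach, as a shift and turn from the pose commanded when the call began, along the tool's axes at that moment; what a row does not reach only later rows make up. A row lasts 1/8 s, in which the tool goes at most 62.5 mm and 10.7 degrees, less where a joint would pass 70% of its speed; a pose out of reach is approached as far as the arm can. A call with a gripper value outside its range is refused whole. The fingers move at their own pace and stop on an object; "grip_force" is the grip in N (left out, the last holds). Time passes only in rows, so rows that repeat a pose let the fingers close. It gives the time, the measured TCP pose, the force, the opening and the grip force at its end, in the units of the state.
- sensors.sense(): the state, without advancing time (a new reading comes with each control period).
- grab_frame(name): name is "side" or "top" or "wrist"; returns (picture, depth): 480x640x3 uint8, red, green, blue; 480x640 float32, mm along the optical axis (not along the pixel's ray), 0 where there is no reading.
- camera_params(name): a dict with "camera_matrix" (3x3 intrinsics, pixels), "world_from_camera" (4x4, takes a point from camera to world coordinates). Camera axes: x right, y down, z forward; pixel columns grow to the right and rows downward; lengths in mm; the calibration is good to about 2 mm. A picture is of the moment at which its call begins: read the wrist's pose just before it. camera_params takes no time and is no camera call; for the wrist camera it gives the pose at the moment of the call.
- order.sign_off(): hands the job in; it is judged then, once.
The state is a dict: "clock": time; "qpos": joint angles; "qvel": joint speeds; "joint_efforts": joint torques, N m; "eef_pos": TCP position; "tcp_rot": TCP orientation; "contact_force": force on the tool from outside, world axes, zero at the start; "wrist_torque": the same for the moment, N m; "opening": opening from 0.0 (shut) to 1.0 (fully open); "grasp_force": force on a finger pad.
Only numpy, scipy, OpenCV 4.12 (cv2) and the standard library are available. Lean on these libraries where they do the work, as an engineer would, in place of code of your own. Each camera call takes 0.05 s, during which the arm holds its last target. There are 200 camera calls.

### The job

Bring the wooden spreader pad under the raised foot of the shelf's prop jack so that the foot will land on the middle of the yellow disc, and let go of the pad. Then turn the red-handled crank clockwise (seen from above) until you feel the foot meet the pad, and snug it up to a load of about 50 N (5 kg) on the pad; stay well short of 100 N, which would lift the shelf. Let go and leave the other things on the counter where they stand.

Things in the scene. Friction and masses are not known exactly. Their poses are not given: they have to be found in the camera images.
- stand: Fixed white half shelf (mm) whose left (+y) end is held by a grey upright prop jack. Origin on the counter under the jack's vertical axis; z up. The board runs 35 to 465 mm along -y, 260 deep in x (centred), 140 to 158 high; coffee maker 285 to 445 along -y, top at 435. The jack's +y side is open. Jack tube 38 across (collar 46), lower end 78 up; black gear head 54 across, top at 215.
- jack_axis (a point): Point on the counter under the jack's axis (= stand origin). Above it hangs the jack's ram (26 mm) with a round black rubber foot, 60 mm across; its underside starts 30 to 48 mm above the counter, and is not measured. Cranking clockwise from above lowers it 6 mm per radian (38 mm per turn), with travel to spare. The rubber gives 1 mm per 25 N.
- crank_axis (a point): Point on the jack's axis at the crank arm's mid height, 226 mm up (arm 222 to 230). Self-locking: turning the crank free takes about 0.5 N m of friction (7.7 N along the handle's circle), always against the motion; every 10 N on the foot adds 0.06 N m (0.92 N at the handle) when tightening. Let go, it stays put with up to 80 N on the foot.
- knob_top (a point): Centre of the top of the red crank handle: an upright plastic cylinder, 25 mm across and 55 mm tall (232 to 287 mm above the counter), that spins freely on its pin, so a gripper may hold it without turning with the crank. It travels on a circle of 65 mm radius about the jack's axis; it starts somewhere on the stand's +x half of it.
- pad: Loose wooden spreader pad, 0.35 kg, lying flat: plate 90 (x) x 220 (y) x 18 mm thick, from y = -45 to +175. Origin on its underside below the centre of the yellow disc (70 mm across). A green upright handle, 20 (x) x 40 (y) mm, stands on it with centre at y = +140, from 18 to 70 mm height; it clears the crank when the pad comes in from the jack's open side (pad y along the stand's +y).
- pad_spot (a point): Centre of the yellow disc on the pad's top face, 18 mm above its underside.
- pad_handle (a point): Centre of the top of the pad's green handle, 70 mm above the pad's underside, 140 mm along pad +y.
- cup: Bystander, leave alone: red plastic cup 110 tall, 84 across (mm); origin at the centre of its underside.
- jar: Bystander, leave alone: amber jar with a steel lid, 120 tall, 80 across (mm); origin at the centre of its underside.
- can: Bystander, leave alone: steel can, 105 tall, 74 across (mm); origin at the centre of its underside.
- bowl: Bystander, leave alone: blue bowl, 60 tall, 130 across (mm); origin at the centre of its underside.
- mug: Bystander, leave alone: white mug, 90 tall, 80 across, on the robot's side of the counter (mm); origin at the centre of its underside.
- screwdriver: Bystander, leave alone: screwdriver lying flat on the robot's side of the counter.
- carton: Bystander, leave alone: brown carton, 60 x 110 x 160 tall (mm); origin at the centre of its underside.
Not all that is in view belongs to the job. What is shaped like the pad but blue or pink is not meant.

How it is judged:
By the outcome, as a careful person would: the job done as asked, in the order asked, and still so for the second after the job is handed in, with the robot touching nothing.
It also fails if it takes over 70 s, if anything falls off the work surface, if the arm or the gripper's body presses on something with over 40 N, if the wrist force passes 120 N, or if a joint passes its speed limit or range.

## Working session

There is one attempt and no reset: what is moved stays moved. The work goes in short steps, Python scripts to look and compute and a tool call to move; the robot and the scene stay as the last step left them, time stands still between calls to the robot, and variables do not carry over. Pictures are saved under pics/ and viewed, at most 10 in all, crops included, and the job is handed in when it is done.

Besides the shell and the picture viewer there is one more tool, called after "Emit:" in YAML: its name, and indented under it one key for each argument. move_arm: Moves the arm, as the interface text tells. Its arguments: {"type":"object","properties":{"motion":{"type":"array","items":{"type":"array","items":{"type":"number"}}},"grip_force":{"type":"number"}},"required":["motion"]}

```bash
mkdir -p pics
python3 - <<'E'
from rig import sensors, grab_frame, camera_params
import cv2, numpy as np
print(sensors.sense())
for n in ("side","top"):
    im,d=grab_frame(n); np.savez(f"{n}0.npz",im=im,d=d); cv2.imwrite(f"pics/{n}0.png",im[:,:,::-1])
    p=camera_params(n); print(n,np.round(p["camera_matrix"],1).tolist(),np.round(p["world_from_camera"],3).tolist())
E
```

```text
{'clock': 0.0, 'qpos': array([ 1.15754955e+00,  3.53655464e-01,  1.63412744e+00,  2.95086759e-06,
        1.15518132e+00, -2.42712609e-03]), 'qvel': array([-0.00154933,  0.00016039,  0.00014734, -0.00094767, -0.00011669,
        0.00030315]), 'joint_efforts': array([ 1.07077224e-04, -6.05255270e+01, -3.42059970e+01,  1.32535996e-05,
        9.50824236e-03, -6.86572079e-06]), 'eef_pos': array([249.42802232, 572.56271316, 230.55996767]), 'tcp_rot': array([-3.14022110e+00, -6.02696910e-06,  2.73077181e+00]), 'contact_force': array([-0.43210643,  0.95965083, -0.43378752]), 'wrist_torque': array([ 0.00270664, -0.00598378, -0.03774349]), 'grasp_force': 0.0, 'opening': 1.0036658327085262}
side [[502.6, 0.0, 322.4], [0.0, 502.6, 238.1], [0.0, 0.0, 1.0]] [[0.904, -0.249, 0.347, 120.355], [-0.427, -0.553, 0.716, -725.264], [0.014, -0.795, -0.606, 906.078], [0.0, 0.0, 0.0, 1.0]]
top [[570.4, 0.0, 324.0], [0.0, 570.4, 244.4], [0.0, 0.0, 1.0]] [[0.021, -0.995, 0.093, 381.233], [-1.0, -0.021, 0.004, 95.932], [-0.002, -0.093, -0.996, 1650.049], [0.0, 0.0, 0.0, 1.0]]
```

View pics/side0.png

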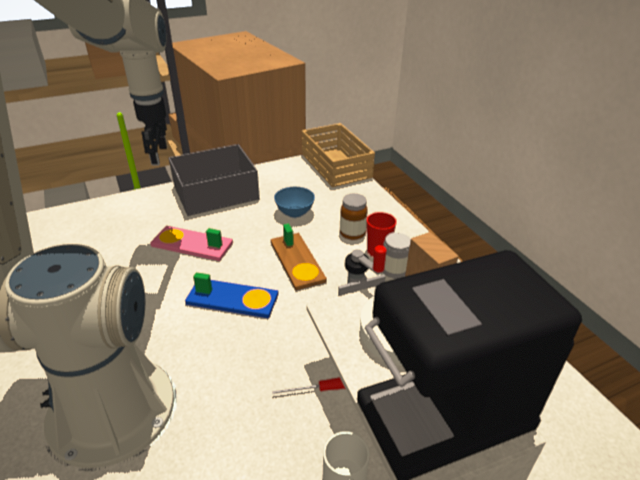

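View pics/top0.png

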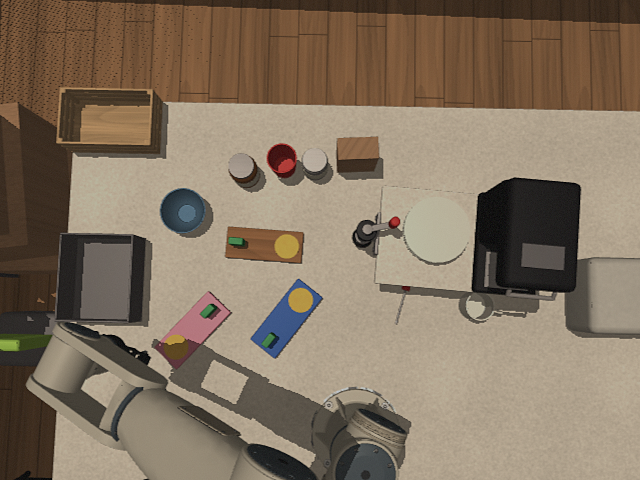

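Candidates for the pad: wood at side (298,262) / top (264,246); blue at side (232,298) / top (287,318); pink at side (193,242) / top (193,328). I choose the wooden one, whose yellow disc is at top (287,246) and green handle at top (236,241). The red knob is at top (395,222) / side (380,258), and the red cup and the screwdriver handle are the red look-alikes.

```bash
cat > h.py <<'E'
import numpy as np, cv2
from rig import sensors, grab_frame, camera_params
def ray(P,uv):
    K=P["camera_matrix"];T=P["world_from_camera"]
    d=T[:3,:3]@np.linalg.inv(K)@np.array([uv[0],uv[1],1.]); return T[:3,3],d
def plane(P,uv,z):
    o,d=ray(P,uv); return o+d*(z-o[2])/d[2]
def tri(P,a,Q,b):
    o,d=ray(P,a);p,e=ray(Q,b);d=d/np.linalg.norm(d);e=e/np.linalg.norm(e)
    s=np.linalg.lstsq(np.stack([d,-e],1),p-o,rcond=None)[0]
    x,y=o+d*s[0],p+e*s[1]; return (x+y)/2,np.linalg.norm(x-y)
def cloud(P,d):
    v,u=np.mgrid[:d.shape[0],:d.shape[1]];K=P["camera_matrix"];T=P["world_from_camera"]
    c=np.stack([(u-K[0,2])/K[0,0]*d,(v-K[1,2])/K[1,1]*d,d],-1); return c@T[:3,:3].T+T[:3,3]
R=dict(green=((45,120,40),(80,255,255)),yellow=((20,140,100),(34,255,255)),red=((173,150,60),(7,255,255)))
def mask(im,c):
    h=cv2.cvtColor(im,cv2.COLOR_RGB2HSV);lo,hi=R[c]
    if lo[0]>hi[0]: return cv2.inRange(h,(lo[0],)+lo[1:],(180,255,255))|cv2.inRange(h,(0,)+lo[1:],hi)
    return cv2.inRange(h,lo,hi)
def blobs(im,c,amin=25):
    n,l,s,ce=cv2.connectedComponentsWithStats(mask(im,c))
    return [(ce[i],s[i],l==i) for i in range(1,n) if s[i][4]>=amin]
E
python3 - <<'E'
from h import *
D={n:np.load(f"{n}0.npz") for n in("side","top")};P={n:camera_params(n) for n in D}
for n in D:
    C=cloud(P[n],D[n]["d"])
    for c in R:
        for ce,s,m in blobs(D[n]["im"],c):
            z=C[m&(D[n]["d"]>0)]; print(n,c,np.round(ce,1),s.tolist(),np.round(np.median(z,0)),"ztop",np.round(np.percentile(z[:,2],[5,95])))
    im=D[n]["im"]
t=cv2.resize(D["top"]["im"][160:300,210:410],None,fx=4,fy=4,interpolation=cv2.INTER_CUBIC)
cv2.imwrite("pics/crop.png",t[:,:,::-1])
C=cloud(P["top"],D["top"]["d"])
b=(abs(C[...,2]-158)<8)&(np.indices(C.shape[:2])[1]>300)
v,u=np.where(b);print("board px",u.min(),u.max(),v.min(),v.max())
r=cv2.minAreaRect(C[b][:,:2].astype(np.float32));print(r,cv2.boxPoints(r), np.median(C[b][:,2]))
E
```

```text
side green [287.8 234.7] [284, 224, 9, 22, 169] [526. 332.  54.] ztop [22. 71.]
side green [213.6 237.6] [207, 229, 14, 19, 215] [333. 410.  51.] ztop [25. 71.]
side green [202.2 282.8] [194, 273, 17, 21, 281] [257. 240.  52.] ztop [25. 71.]
side yellow [171.2 235.5] [160, 229, 23, 13, 228] [232. 516.  18.] ztop [15. 21.]
side yellow [305.  271.3] [292, 263, 27, 18, 364] [523. 210.  18.] ztop [15. 21.]
side yellow [256.1 298.5] [243, 290, 27, 18, 376] [370. 165.  18.] ztop [15. 21.]
side red [378.6 236.9] [366, 212, 30, 61, 1104] [731. 203.  96.] ztop [ 38. 285.]
side red [331.  384.2] [319, 378, 26, 13, 252] [ 427. -147.   21.] ztop [13. 26.]
top green [208.3 311.1] [201, 304, 16, 14, 56] [337. 417.  67.] ztop [33. 75.]
top green [270.2 340.7] [264, 333, 11, 15, 31] [257. 244.  66.] ztop [24. 74.]
top yellow [286.4 246. ] [275, 234, 24, 25, 460] [527. 210.  19.] ztop [13. 26.]
top yellow [300.2 299.7] [289, 288, 23, 24, 445] [374. 166.  18.] ztop [12. 25.]
top yellow [174.7 339.3] [165, 335, 20, 10, 138] [255. 519.  19.] ztop [13. 26.]
top red [282.1 159.4] [267, 144, 30, 34, 696] [777. 227.  43.] ztop [  1. 113.]
top red [394.2 221.7] [389, 217, 11, 11, 84] [567. -67. 286.] ztop [267. 291.]
top red [405.8 288. ] [402, 286, 8, 5, 26] [ 414. -133.   24.] ztop [19. 29.]
board px 327 639 137 449
((402.1816101074219, -324.02069091796875), (803.6298217773438, 813.0270385742188), 89.28572082519531) [[-9.3094292e+00 -7.2073669e+02]
 [ 8.0365448e+02 -7.3087207e+02]
 [ 8.1367267e+02  7.2695312e+01]
 [ 7.0874023e-01  8.2830688e+01]] 159.1435123120416
```

View pics/crop.png

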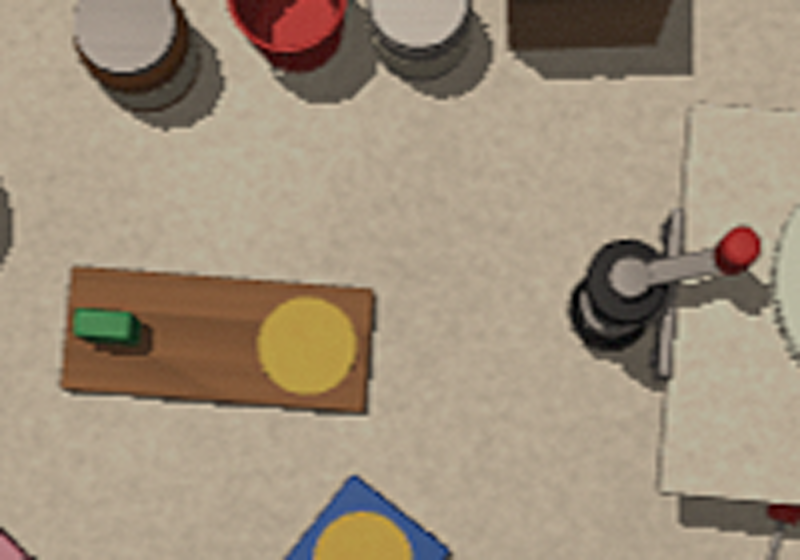

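The crop confirms the choice: a wooden plate with its disc at crop (307,345) and green handle at crop (105,323). The jack hub is at crop (633,276) and the knob at crop (740,250). Next I measure these positions.

```bash
cat >> h.py <<'E'
from scipy.spatial.transform import Rotation as Ro
def delta(pos,yaw):
    """world target (tool down) -> rotvec, shift (m) in present tool axes"""
    s=sensors.sense();A=Ro.from_euler("xyz",s["tcp_rot"]);B=Ro.from_euler("xyz",[np.pi,0,yaw])
    print("now",np.round(s["eef_pos"],1),np.round(s["tcp_rot"],3),"F",np.round(s["contact_force"],1),"t",s["clock"])
    print("rotvec",np.round((A.inv()*B).as_rotvec(),4),"shift m",np.round(A.inv().apply(np.array(pos)-s["eef_pos"])/1000,4))
E
python3 - <<'E'
from h import *
D={n:np.load(f"{n}0.npz") for n in("side","top")};P={n:camera_params(n) for n in D}
S,T=P["side"],P["top"]
print("disc tri",tri(T,(286.4,246),S,(305,271.3)), plane(T,(286.4,246),18),plane(S,(305,271.3),18))
# wood mask -> plate rectangle at z=18
for n in D:
    im=D[n]["im"];h=cv2.cvtColor(im,cv2.COLOR_RGB2HSV)
    m=cv2.inRange(h,(5,90,50),(34,255,230))
    if n=="top": m[:, :215]=0;m[:,315:]=0;m[:220]=0;m[275:]=0
    else: m[:, :262]=0;m[:,335:]=0;m[:225]=0;m[295:]=0
    c=max(cv2.findContours(m,0,2)[0],key=cv2.contourArea)[:,0]
    w=np.array([plane(P[n],p,18)[:2] for p in c],np.float32);r=cv2.minAreaRect(w);print(n,"plate",r)
# green handle top-view loose mask
R["green"]=((45,80,30),(85,255,255))
for n in D:
  for ce,s,m in blobs(D[n]["im"],"green",15):
    print(n,np.round(ce,1),s.tolist(),np.round(plane(P[n],ce,70),1))
# board edge by depth
C=cloud(T,D["top"]["d"]);m=np.zeros((480,640),bool);m[175:298,366:475]=1;b=m&(abs(C[...,2]-158)<9)
L=[plane(T,(np.where(b[v])[0].min(),v),158)[:2] for v in range(195,275) if b[v].any()]
L=np.array(L);f=np.polyfit(L[:,0],L[:,1],1)
g=abs(np.polyval(f,L[:,0])-L[:,1])<4;f=np.polyfit(L[g,0],L[g,1],1);print("edge y=f(x)",f,g.sum(),"yaw",np.arctan(f[0]))
V=[[plane(T,(u,np.where(b[:,u])[0][k]),158)[0] for k in(0,-1)] for u in range(386,440,6)];print("board x span",np.round(V).tolist())
# head top circle by depth
for lo,hi in((205,220),(221,240)):
    q=C[m&(C[...,2]>lo)&(C[...,2]<hi)];print(lo,len(q),np.round(np.median(q,0)),np.round(q.min(0)),np.round(q.max(0)), cv2.minEnclosingCircle(q[:,:2].astype(np.float32)))
k=C[m&(C[...,2]>270)];print("knob top",np.median(k,0),k.min(0),k.max(0))
C=cloud(S,D["side"]["d"]);u=np.zeros((480,640),bool);u[225:300,335:410]=1
for lo,hi in((205,220),(221,240),(270,300)):
    q=C[u&(C[...,2]>lo)&(C[...,2]<hi)];q=q[q[:,1]>-120];print("side",lo,len(q),np.round(np.median(q,0)),np.round(q.min(0)),np.round(q.max(0)))
E
```

```text
disc tri (array([525.56497493, 210.55129584,  16.35709216]), np.float64(3.0892282597826837)) [526.8721378  209.90659196  18.        ] [523.33234109 209.26249208  18.        ]
side plate ((523.735107421875, 265.4578552246094), (233.15701293945312, 93.35717010498047), 86.79016876220703)
top plate ((530.0697021484375, 274.3809814453125), (219.42681884765625, 89.37774658203125), 86.77677154541016)
side [287.9 234.1] [283, 223, 10, 23, 182] [519.3 317.   70. ]
side [213.6 237.3] [206, 228, 16, 20, 236] [328.7 387.   70. ]
side [202.3 282.6] [194, 273, 18, 21, 305] [254.1 219.6  70. ]
top [236.3 241.2] [228, 237, 17, 9, 126] [532.9 346.   70. ]
top [208.2 310.4] [201, 304, 16, 14, 127] [339.7 416.7  70. ]
top [268.4 339.6] [262, 333, 14, 15, 116] [263.7 248.4  70. ]
edge y=f(x) [-0.07454557  0.28637917] 52 yaw -0.07440794872823563
board x span [[680.0, 420.0], [680.0, 421.0], [678.0, 418.0], [675.0, 419.0], [676.0, 416.0], [673.0, 417.0], [674.0, 414.0], [671.0, 415.0], [672.0, 413.0]]
205 176 [552. -27. 210.] [ 492. -262.  205.] [639.  -4. 220.] ((560.0028076171875, -133.40719604492188), 132.24063110351562)
221 172 [560. -28. 231.] [528. -73. 221.] [575.  -3. 240.] ((552.7264404296875, -36.44525146484375), 36.58852767944336)
knob top [561.22857153 -61.10576995 289.37584336] [381.23269016 -79.05435529 270.64054642] [ 579.46028777   95.93242609 1650.04862448]
side 205 222 [540. -17. 214.] [523. -37. 205.] [576.  17. 220.]
side 221 263 [555. -29. 230.] [538. -85. 221.] [573.   3. 239.]
side 270 143 [561. -77. 283.] [552. -85. 270.] [578. -62. 289.]
```

```bash
python3 -c "
from h import *
delta([534.5,349.5,170],1.515)"
```

```text
now [249.4 572.6 230.6] [-3.14  -0.     2.731] F [-0.7  0.5  0.2] t 0.1
rotvec [-1.1000e-03  8.0000e-04  1.2158e+00] shift m [-0.3505 -0.0906  0.0607]
```

The rows are not in the units I measure in: shifts go in shares of 60 cm and turns go in shares of 2 pi rad. I convert before sending: -0.3505 m / 0.6 = -0.5842, -0.0906 m / 0.6 = -0.151, 1.216 rad / 6.2832 = 0.1935.

Emit:
move_arm:
  motion:
    - [0,0,0.0239,-0.0717,-0.0183,0.0117,0.085]
    - [0,0,0.0477,-0.145,-0.0367,0.025,0.085]
    - [0,0,0.0716,-0.2183,-0.0567,0.0367,0.085]
    - [0,0,0.0955,-0.2917,-0.075,0.05,0.085]
    - [0,0,0.121,-0.365,-0.0933,0.0633,0.085]
    - [0,0,0.1448,-0.4383,-0.1133,0.075,0.085]
    - [0,0,0.1687,-0.5117,-0.1317,0.0883,0.085]
    - [0,0,0.1935,-0.5842,-0.151,0.1017,0.085]

```text
clock: 1.1
eef_pos: [535.7, 348.8, 169.7]
tcp_rot: [-3.141, 0.0, 1.51]
contact_force: [0.1, 1.0, 0.1]
opening: 0.994
grasp_force: 0.0
```

Run:
```python
from h import *
delta([534.5,349.5,28],1.515)
P=camera_params("wrist");im,d=grab_frame("wrist");np.savez("w1.npz",im=im,d=d,**P);cv2.imwrite("pics/w1.png",im[:,:,::-1])
delta([534.5,349.5,28],1.515)
print(np.round(P["camera_matrix"],1).tolist(),np.round(P["world_from_camera"],3).tolist())
for c in("green","yellow","red"):
  for ce,s,m in blobs(im,c,80): print(c,np.round(ce,1),s.tolist(),np.round(plane(P,ce,{"green":70,"yellow":18,"red":287}[c]),1))
```

```text
now [535.7 348.8 169.7] [-3.141  0.     1.51 ] F [0.1 1.  0.1] t 1.1
rotvec [-0.0004  0.0003 -0.0053] shift m [ 0.0007 -0.0011  0.1417]
now [539.1 345.4 168.7] [3.140e+00 2.000e-03 1.501e+00] F [ 2.8 -2.9 -0.6] t 1.15
rotvec [ 0.0011  0.0022 -0.0143] shift m [ 0.0041 -0.005   0.1407]
[[368.4, 0.0, 316.3], [0.0, 368.4, 239.9], [0.0, 0.0, 1.0]] [[0.998, -0.059, -0.018, 540.944], [-0.061, -0.955, -0.29, 424.217], [0.0, 0.29, -0.957, 311.534], [0.0, 0.0, 0.0, 1.0]]
green [ 29.1 148.6] [0, 124, 80, 58, 2809] [357.6 422.9  70. ]
green [309.9 233.5] [296, 200, 29, 67, 1817] [532.4 355.8  70. ]
green [ 14.9 354. ] [0, 329, 44, 60, 1400] [303.5 275.   70. ]
yellow [322.  376.8] [282, 343, 68, 57, 1977] [532.7 201.   18. ]
red [61.3 80.4] [33, 59, 56, 43, 81] [525.5 428.  287. ]
red [591.2 346.3] [526, 301, 114, 115, 6477] [560.9 407.  287. ]
```

View pics/w1.png

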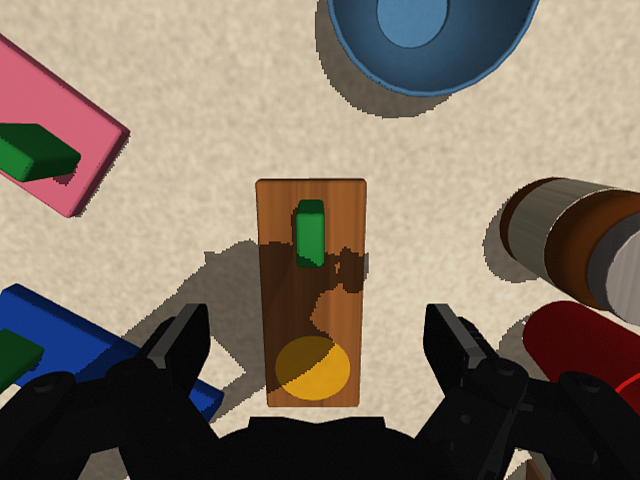

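The wrist view shows the wooden pad with its handle at (310,234) and disc at (312,368), between and ahead of the fingers. The arm was still settling, so I measure again.

Run:
```python
from h import *
for i in range(4):
    P=camera_params("wrist");im,d=grab_frame("wrist")
    s=sensors.sense();print(np.round(s["eef_pos"],1),np.round(s["tcp_rot"],3),np.round(s["contact_force"],1))
C=cloud(P,d);R["green"]=((40,80,30),(85,255,255));R["yellow"]=((15,120,60),(34,255,255))
for ce,sx,m in blobs(im,"green",300):
    q=C[m];t=q[abs(q[:,2]-np.percentile(q[:,2],90))<4];print(np.round(ce),"top",np.round([t.min(0),t.max(0)],1), cv2.minAreaRect(t[:,:2].astype(np.float32)))
for ce,sx,m in blobs(im,"yellow",300):
    c=max(cv2.findContours(m.astype(np.uint8),0,1)[0],key=cv2.contourArea)[:,0];w=np.array([plane(P,p,18)[:2] for p in c],np.float32)
    print("disc",np.round(ce),cv2.minEnclosingCircle(w),np.median(C[m],0))
h=cv2.cvtColor(im,cv2.COLOR_RGB2HSV);m=cv2.inRange(h,(4,80,25),(34,255,230));m[:,:245]=0;m[:,380:]=0;m[410:]=0
c=max(cv2.findContours(m,0,1)[0],key=cv2.contourArea)[:,0];print("plate",cv2.minAreaRect(np.array([plane(P,p,18)[:2] for p in c],np.float32)))
delta([534.5,349.5,28],1.515)
```

```text
[537.1 347.  169. ] [-3.141e+00  2.000e-03  1.508e+00] [ 0.4 -0.2  0. ]
[535.6 348.3 169.3] [-3.140e+00  1.000e-03  1.512e+00] [-0.5  0.2  0.6]
[534.7 349.3 169.7] [-3.140e+00  1.000e-03  1.514e+00] [-0.  -0.1 -0.4]
[534.3 350.  170. ] [-3.141  0.     1.516] [-0.4  0.4 -0.3]
[ 35. 152.] top [[332.9 402.7  65.1]
 [357.5 433.7  71. ]] ((341.6417541503906, 417.2877502441406), (21.147058486938477, 27.574735641479492), 48.25345993041992)
[311. 234.] top [[521.5 330.2  65.8]
 [542.4 370.6  70.9]] ((531.8475952148438, 350.4982604980469), (39.818809509277344, 19.284107208251953), 87.17501831054688)
[ 16. 356.] top [[271.3 234.2  52.8]
 [281.6 256.3  60.7]] ((276.5989074707031, 245.3641357421875), (10.198925018310547, 22.058395385742188), 1.1024051904678345)
disc [313. 368.] ((524.0374145507812, 210.37567138671875), 35.59994888305664) [524.20476312 211.31680208  17.49887249]
plate ((527.9759521484375, 277.4841613769531), (217.92518615722656, 89.19418334960938), 86.76985931396484)
now [534.3 350.  170. ] [-3.141  0.     1.516] F [-0.4  0.4 -0.3] t 1.35
rotvec [-0.0009  0.0002  0.0007] shift m [-0.0004  0.0004  0.142 ]
```

In the tool's units: 0.14 m / 0.6 = 0.2333, 0.0004 m / 0.6 = 0.0007.

Emit:
move_arm:
  motion:
    - [0,0,0,0,-0.0033,0.0667,0.085]
    - [0,0,0,0.0007,-0.0038,0.1417,0.085]
    - [0,0,0,0.0007,-0.0038,0.2,0.085]
    - [0,0,0,0.0007,-0.0038,0.2333,0.085]
    - [0,0,0,0.0007,-0.0038,0.2333,0.02]
    - [0,0,0,0.0007,-0.0038,0.2333,0.0]
    - [0,0,0,0.0007,-0.0038,0.2333,0.0]
    - [0,0,0,0.0007,-0.0038,0.2333,0.0]
  grip_force: 60

```text
clock: 2.35
eef_pos: [533.1, 351.0, 31.7]
tcp_rot: [3.14, -0.001, 1.515]
contact_force: [-1.7, 0.5, 7.6]
opening: 0.225
grasp_force: 59.9
```

Run:
```python
from h import *
im,d=grab_frame("top");s=sensors.sense();print(s["clock"],np.round(s["eef_pos"],1),s["opening"],s["grasp_force"],np.round(s["contact_force"],1))
P=camera_params("top")
for ce,s,m in blobs(im,"yellow",100): print(np.round(plane(P,ce,18),1),s.tolist())
# jack geometry: knob and hub colours in both fixed views
D={n:np.load(f"{n}0.npz") for n in("side","top")}
a=cv2.resize(D["side"]["im"][220:310,330:420],None,fx=6,fy=6,interpolation=cv2.INTER_CUBIC)
cv2.imwrite("pics/jack.png",a[:,:,::-1])
```

```text
2.4 [533.1 351.   31.7] 0.2226463551580263 60.009952783584595 [-1.6  1.5  7.3]
[531.1 205.4  18. ] [276, 234, 23, 24, 377]
[235.4 515.1  18. ] [164, 335, 24, 24, 447]
```

View pics/jack.png

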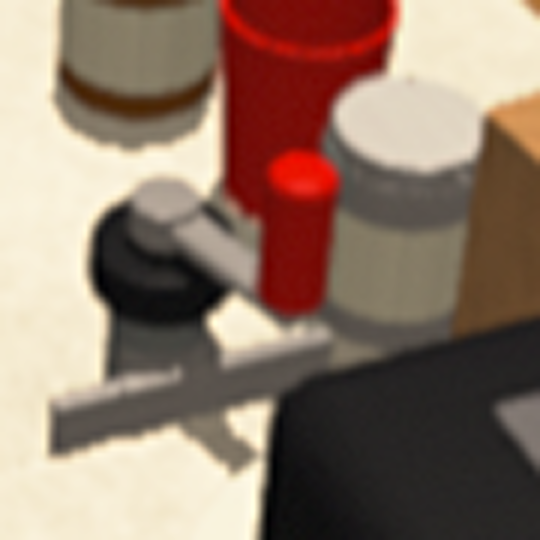

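The crop shows the red knob's top at side (380,249) and the hub cap at side (357,253), with the foot hidden behind the head. The pad handle is gripped. I triangulate the jack axis next.

Run:
```python
from h import *
S,T=camera_params("side"),camera_params("top")
print("knob",tri(T,(395.2,220.7),S,(380.3,248.7)),plane(T,(395.2,220.7),287),plane(S,(380.3,248.7),287))
print("hub",tri(T,(367.5,228.7),S,(357.2,253)),plane(T,(367.5,228.7),234),plane(S,(357.2,253),234))
D={n:np.load(f"{n}0.npz") for n in("side","top")}
# black head silhouettes -> circle at z=215
for n,box in(("top",(205,255,345,390)),("side",(240,285,335,380))):
    im=D[n]["im"];m=np.zeros((480,640),np.uint8);a,b,c,d=box
    m[a:b,c:d]=(im[a:b,c:d].max(2)<45)*255
    C=cloud(camera_params(n),D[n]["d"]);q=C[(m>0)&(abs(C[...,2]-213)<7)]
    print(n,len(q),np.round(q.min(0)),np.round(q.max(0)),cv2.minEnclosingCircle(q[:,:2].astype(np.float32)))
im,d=grab_frame("wrist")
s=sensors.sense();print(np.round(s["eef_pos"],1))
```

```text
knob (array([568.82637235, -69.11972759, 282.92586918]), np.float64(2.8426896395930035)) [569.55298874 -69.27492896 287.        ] [564.47026424 -73.0547262  287.        ]
hub (array([554.14209866,  -6.2324529 , 230.3301341 ]), np.float64(3.422858865379062)) [555.26339202  -6.68468378 234.        ] [550.09900787  -9.69498732 234.        ]
top 86 [528. -30. 206.] [580.  21. 220.] ((554.5471801757812, -4.916146278381348), 26.609724044799805)
side 166 [524. -37. 206.] [561.  12. 218.] ((546.412353515625, -12.765233039855957), 24.931713104248047)
[533.1 351.   31.7]
```

In the tool's units: -0.15 m / 0.6 = -0.25, -0.135 m / 0.6 = -0.225.

Emit:
move_arm:
  motion:
    - [0,0,0,0,0,-0.005,0]
    - [0,0,0,-0.0333,0.01,-0.005,0]
    - [0,0,0,-0.0833,0.0233,-0.005,0]
    - [0,0,0,-0.1333,0.0367,-0.005,0]
    - [0,0,0,-0.1833,0.05,-0.005,0]
    - [0,0,0,-0.225,0.06,-0.005,0]
    - [0,0,0,-0.25,0.066,-0.005,0]
    - [0,0,0,-0.25,0.066,-0.005,0]

```text
clock: 3.45
eef_pos: [563.5, 197.2, 33.1]
tcp_rot: [-3.141, 0.0, 1.513]
contact_force: [0.8, -0.2, -4.8]
opening: 0.232
grasp_force: 58.8
```

Run:
```python
from h import *
P=camera_params("top")
for i in range(3): im,d=grab_frame("top")
s=sensors.sense();print(s["clock"],np.round(s["eef_pos"],1),np.round(s["tcp_rot"],3),s["opening"],s["grasp_force"],np.round(s["contact_force"],1),np.round(s["wrist_torque"],2))
for ce,s,m in blobs(im,"yellow",100): 
    c=max(cv2.findContours(m.astype(np.uint8),0,1)[0],key=cv2.contourArea)[:,0];print("disc",cv2.minEnclosingCircle(np.array([plane(P,p,18)[:2] for p in c],np.float32)),s.tolist())
np.savez("t2.npz",im=im,d=d)
cv2.imwrite("pics/t2.png",cv2.resize(im[170:310,260:460],None,fx=4,fy=4)[:,:,::-1])
```

```text
3.6 [563.5 199.   33.3] [-3.142 -0.     1.515] 0.22659728448114594 58.78139555454254 [-0.3  1.1 -4.3] [ 0.38 -0.01  0.  ]
disc ((558.8470458984375, 56.87973403930664), 34.940696716308594) [330, 225, 23, 24, 365]
disc ((235.29248046875, 515.1118774414062), 33.856651306152344) [164, 335, 24, 24, 447]
```

View pics/t2.png

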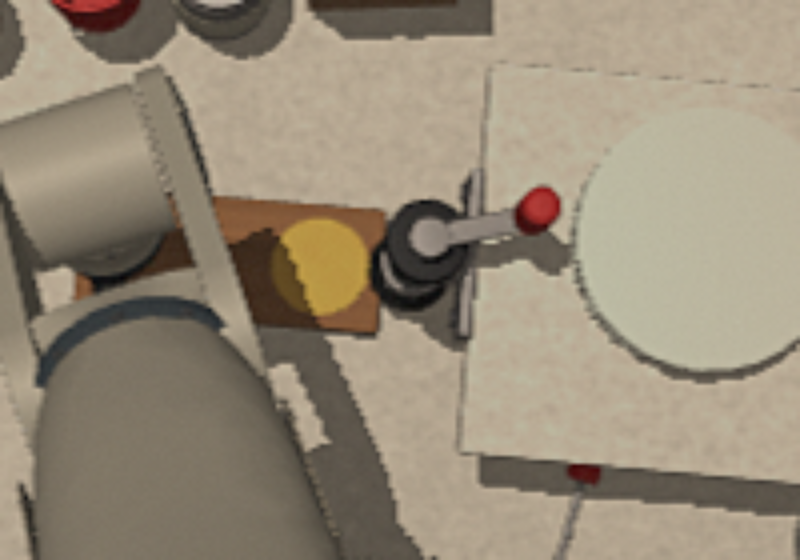

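The crop shows the disc at crop (320,268), short of the jack head at crop (427,241). The plate is aligned with the jack, and the path is clear.

Run:
```python
from h import *
T=camera_params("top");S=camera_params("side")
print("head215",plane(T,(366.75,230.25),215),"hub230",plane(T,(367.5,228.7),230))
print("side hub230",plane(S,(357.2,253),230))
im,d=grab_frame("side")
for ce,s,m in blobs(im,"yellow",100): print("side disc",np.round(plane(S,ce,18),1),s.tolist())
t=np.load("t2.npz");im=t["im"];h=cv2.cvtColor(im,cv2.COLOR_RGB2HSV);m=cv2.inRange(h,(4,100,40),(34,255,230));m[:,:312]=0;m[:,358:]=0;m[:215]=0;m[260:]=0
c=max(cv2.findContours(m,0,1)[0],key=cv2.contourArea)[:,0]
top=[(u,np.where(m[:,u])[0].min()) for u in range(318,352)];w=np.array([plane(T,p,18)[:2] for p in top]);print("far edge yaw",np.polyfit(w[:,1],w[:,0],1),w[0],w[-1])
# stand edge by line fit at top image intensity is done; board near-edge midpoint in top frame
delta([563.5,199,33.3],1.515)
```

```text
head215 [553.60634292  -6.21854057 215.        ] hub230 [555.75498729  -6.97455267 230.        ]
side hub230 [552.65671321  -5.43614213 230.        ]
side disc [231.2 514.6  18. ] [160, 229, 23, 14, 240]
side disc [370. 165.  18.] [243, 290, 27, 18, 376]
far edge yaw [5.43203080e-02 5.98462643e+02] [604.09087229 120.79494935] [600.26862403  25.50784003]
now [563.5 199.2  33.3] [ 3.142 -0.     1.515] F [ 0.6  0.7 -4.9] t 3.65
rotvec [ 0.0001 -0.0002  0.0004] shift m [-0.0002 -0.     -0.    ]
```

In the tool's units: -0.063 m / 0.6 = -0.105, -0.06 m / 0.6 = -0.1.

Emit:
move_arm:
  motion:
    - [0,0,0,-0.02,0,0,0]
    - [0,0,0,-0.05,-0.0008,0,0]
    - [0,0,0,-0.08,-0.0017,0,0]
    - [0,0,0,-0.1,-0.0017,0,0]
    - [0,0,0,-0.105,-0.0017,0,0]
    - [0,0,0,-0.105,-0.0017,0,0]
    - [0,0,0,-0.105,-0.0017,0.0033,0]

```text
clock: 4.53
eef_pos: [559.5, 136.1, 31.6]
tcp_rot: [3.141, -0.0, 1.515]
contact_force: [-10.1, -4.4, 23.6]
opening: 0.225
grasp_force: 62.7
```

Run:
```python
from h import *
for i in range(2): im,d=grab_frame("wrist");P=camera_params("wrist")
s=sensors.sense();print(s["clock"],np.round(s["eef_pos"],1),np.round(s["tcp_rot"],3),s["opening"],s["grasp_force"],np.round(s["contact_force"],1),np.round(s["wrist_torque"],2))
np.savez("w3.npz",im=im,d=d,**P);cv2.imwrite("pics/w3.png",im[:,:,::-1])
im,d=grab_frame("top");np.savez("t3.npz",im=im,d=d)
```

```text
4.625 [559.4 136.1  31.7] [3.141 0.    1.515] 0.22710877497042117 59.641998410224915 [-1.1 -0.5  2.2] [-0.04  0.19 -0.08]
```

View pics/w3.png

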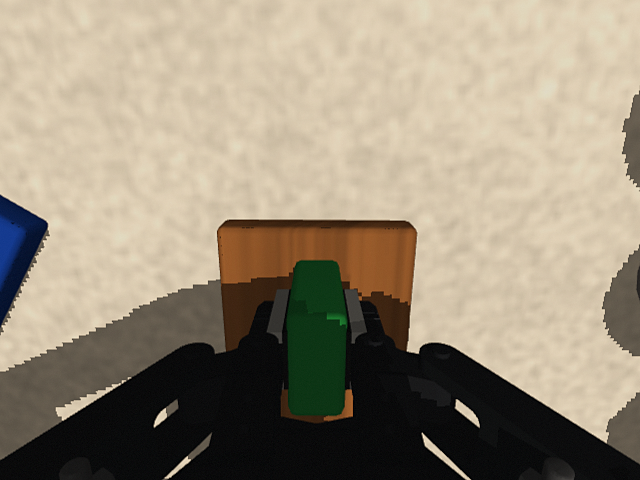

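The view shows the green handle held between the fingers with the pad flat; the foot is hidden behind the gripper. I let go and lift to a tilted viewpoint to check the disc under the foot.

In the tool's units: -0.158 m / 0.6 = -0.2633, -0.145 m / 0.6 = -0.2417, -0.5 rad / 6.2832 = -0.0796.

Emit:
move_arm:
  motion:
    - [0,0,0,0,0,0,0.085]
    - [0,0,0,0,0,0,0.085]
    - [0,0,0,0,0,0,0.085]
    - [0,0,0,0,0,-0.0833,0.085]
    - [0,-0.0191,0,0,0,-0.1667,0.085]
    - [0,-0.0446,0,-0.0133,0,-0.2417,0.085]
    - [0,-0.0684,0,-0.0267,0,-0.2633,0.085]
    - [0,-0.0796,0,-0.0267,0,-0.2633,0.085]

```text
clock: 5.68
eef_pos: [559.0, 120.7, 190.7]
tcp_rot: [3.138, 0.502, 1.514]
contact_force: [-0.2, 0.1, -0.7]
opening: 0.997
grasp_force: 0.0
```

Run:
```python
from h import *
for i in range(5): P=camera_params("wrist");im,d=grab_frame("wrist")
s=sensors.sense();print(s["clock"],np.round(s["eef_pos"],1),np.round(s["tcp_rot"],3),s["opening"],np.round(s["contact_force"],1))
np.savez("w4.npz",im=im,d=d,**P);cv2.imwrite("pics/w4.png",im[:,:,::-1])
```

```text
5.925 [558.  119.5 189. ] [-3.141  0.499  1.515] 0.9940582208546983 [-0.3 -0.3 -0.1]
```

View pics/w4.png

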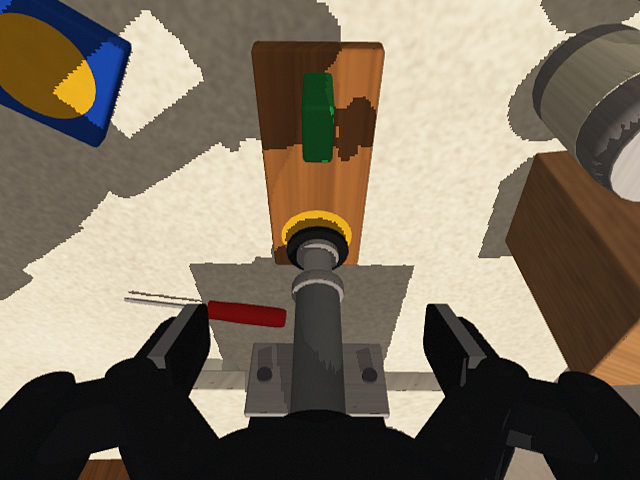

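The tilted view shows the whole pad, with the yellow disc around (317,232). The foot hangs over it at (317,246), with the ram and tube below in the picture and the screwdriver beyond. I measure the offset.

Run:
```python
from h import *
from scipy.optimize import least_squares
w=np.load("w4.npz");P={k:w[k] for k in("camera_matrix","world_from_camera")};im,d=w["im"],w["d"];C=cloud(P,d)
def circ(q,r=None):
    f=(lambda p:np.hypot(q[:,0]-p[0],q[:,1]-p[1])-(r or p[2]))
    s=least_squares(f,[*q.mean(0)[:2],r or 30],loss="soft_l1");return np.round(s.x,1),np.round(np.std(s.fun),2)
R["yellow"]=((15,120,60),(34,255,255))
m=mask(im,"yellow");m[:200]=0;m[275:]=0;m[:,:270]=0;m[:,360:]=0
# outer boundary: extreme pixels per column top side
E=[(u,np.where(m[:,u])[0].min()-.5) for u in range(284,351) if m[:,u].any()]
q=np.array([plane(P,e,18)[:2] for e in E]);print("disc",circ(q),circ(q,35),"depth z",np.median(C[m>0][:,2]))
g=(im.max(2)<60);reg=np.zeros_like(g);reg[215:275,280:356]=1
f=C[g&reg&(d>0)];print("foot z pct",np.round(np.percentile(f[:,2],[1,5,25,50,75,95,99]),1),len(f))
# foot contour outline: lower part black leftmost/rightmost
z0=np.percentile(f[:,2],5)
b=f[(f[:,2]>z0)];print("foot xy box",np.round(b.min(0),1),np.round(b.max(0),1))
# side wall points: front-most (max y) ring
s=b[np.hypot(b[:,0]-554,b[:,1]+6)>27.5];print("wall",len(s),circ(s),circ(s,30),np.round(np.percentile(s[:,2],[2,50,98]),1))
t=np.zeros_like(g);t[300:400,296:342]=1;q=C[t&(d>0)];q=q[(q[:,2]>85)&(q[:,2]<200)];print("tube",circ(q,19),circ(q))
t[:]=0;t[255:270,300:336]=1;q=C[t&(d>0)&~g];print("ram",circ(q,13),np.round(q.mean(0)))
m2=cv2.inRange(cv2.cvtColor(im,cv2.COLOR_RGB2HSV),(4,80,25),(34,255,230));
for lr in(0,-1):
    L=[plane(P,(np.where(m2[v,240:390])[0][lr]+240+(0.5 if lr else -.5),v),18)[:2] for v in range(60,200,4)];L=np.array(L);k=np.polyfit(L[:,1],L[:,0],1);print("edge slope",k,"x at y=0",k[1])
```

```text
disc (array([551.5,  -3.6,  34.9]), np.float64(0.29)) (array([551.5,  -3.7,  35. ]), np.float64(0.29)) depth z 17.339576040588213
foot z pct [17.  34.  38.3 39.  39.5 40.3 45.4] 1181
foot xy box [523.2 -31.1  34. ] [581.   25.1  80.3]
wall 466 (array([553.1,  -4.7,  28.6]), np.float64(0.94)) (array([553.7,  -6.3,  30. ]), np.float64(1.12)) [34.2 38.4 40.2]
tube (array([552.4,  -5.8,  19. ]), np.float64(0.55)) (array([552.4,  -5.4,  18.7]), np.float64(0.55))
ram (array([552.5,  -5.4,  13. ]), np.float64(4.35)) [553.   2.  57.]
edge slope [5.98515013e-02 5.07496286e+02] x at y=0 507.4962860339016
edge slope [6.18813565e-02 5.96203228e+02] x at y=0 596.2032282381477
```

The disc centre is at (551.5,-3.7) and the jack axis at (552.4,-5.6), so the offset is about 2 mm, which is good enough. The foot's underside stands about 33 mm up, leaving roughly a 15 mm gap (about 2.5 rad of cranking). Next I go above the knob.

Run:
```python
from h import *
delta([558,119.5,335],1.515)
delta([565.6,-69.5,335],1.515)
```

```text
now [558.  119.5 189. ] [-3.141  0.499  1.515] F [-0.3 -0.3 -0.1] t 5.925
rotvec [-7.000e-04  4.988e-01 -1.000e-04] shift m [-6.990e-02 -1.000e-04 -1.282e-01]
now [558.  119.5 189. ] [-3.141  0.499  1.515] F [-0.3 -0.3 -0.1] t 5.925
rotvec [-7.000e-04  4.988e-01 -1.000e-04] shift m [-0.2352  0.0181 -0.0381]
```

In the tool's units: -0.235 m / 0.6 = -0.3917, -0.228 m / 0.6 = -0.38, 0.499 rad / 6.2832 = 0.0794.

Emit:
move_arm:
  motion:
    - [0,0.0159,0,-0.0333,0,-0.0617,0.085]
    - [0,0.0318,0,-0.075,0,-0.1367,0.085]
    - [0,0.0557,0,-0.1167,0,-0.2133,0.085]
    - [0,0.0794,0,-0.1833,0.0083,-0.1767,0.085]
    - [0,0.0794,0,-0.2583,0.015,-0.1367,0.085]
    - [0,0.0794,0,-0.3333,0.0233,-0.095,0.085]
    - [0,0.0794,0,-0.38,0.0292,-0.07,0.085]
    - [0,0.0794,0,-0.3917,0.03,-0.0633,0.085]

```text
clock: 6.92
eef_pos: [565.3, -71.5, 335.6]
tcp_rot: [3.141, 0.001, 1.511]
contact_force: [0.1, -0.4, -0.8]
opening: 0.998
grasp_force: 0.0
```

Run:
```python
from h import *
for i in range(5): P=camera_params("wrist");im,d=grab_frame("wrist")
s=sensors.sense();print(s["clock"],np.round(s["eef_pos"],1),np.round(s["tcp_rot"],3),np.round(s["contact_force"],1))
np.savez("w5.npz",im=im,d=d,**P);cv2.imwrite("pics/w5.png",im[:,:,::-1]);C=cloud(P,d)
for ce,sx,m in blobs(im,"red",200):
    q=C[m&(d>0)];t=q[q[:,2]>280];print(np.round(ce,1),sx.tolist(),np.round(np.percentile(q[:,2],[5,95])),len(t), cv2.minEnclosingCircle(t[:,:2].astype(np.float32)) if len(t)>9 else "", np.median(t[:,2]) if len(t) else "")
delta([565.6,-69.5,243],1.515)
```

```text
7.175 [565.6 -68.1 335.3] [3.141 0.    1.515] [ 0.1  0.2 -0.5]
[316.9 258. ] [296, 226, 43, 63, 2123] [243. 287.] 1399 ((566.484375, -68.54093933105469), 12.406233787536621) 285.56522267287846
now [565.6 -68.1 335.3] [3.141 0.    1.515] F [ 0.1  0.2 -0.5] t 7.175
rotvec [0.0001 0.0005 0.0005] shift m [-0.0014  0.0001  0.0923]
```

View pics/w5.png

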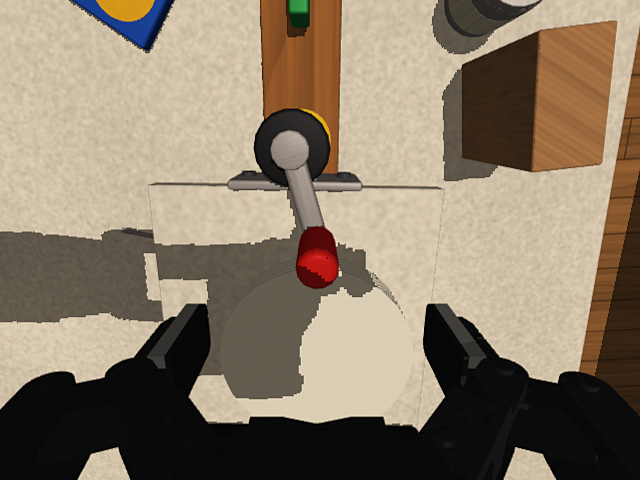

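The view shows the knob top at (317,268), centred between the fingers, with the hub at (290,151) and the disc's yellow just showing under the jack head. I grasp the knob.

In the tool's units: 0.092 m / 0.6 = 0.1533, 0.083 m / 0.6 = 0.1383.

Emit:
move_arm:
  motion:
    - [0,0,0,0,0.0017,0.05,0.085]
    - [0,0,0,0,0.0017,0.1,0.085]
    - [0,0,0,-0.0007,0.0017,0.1383,0.085]
    - [0,0,0,-0.0007,0.0017,0.1533,0.085]
    - [0,0,0,-0.0007,0.0017,0.1533,0.03]
    - [0,0,0,-0.0007,0.0017,0.1533,0.0]
    - [0,0,0,-0.0007,0.0017,0.1533,0.0]
    - [0,0,0,-0.0007,0.0017,0.1533,0.0]
  grip_force: 40

```text
clock: 8.18
eef_pos: [566.8, -69.5, 244.3]
tcp_rot: [3.141, 0.001, 1.515]
contact_force: [-1.3, 2.4, 4.2]
opening: 0.283
grasp_force: 39.1
```

```bash
cat >> h.py <<'E'
def circle(c,r,a0,das,z,pos,yaw):
    """rows (tool shift, m) for knob angles a0-das on the circle, from TCP pos"""
    A=Ro.from_euler("xyz",[np.pi,0,yaw])
    for a in das: print(round(a,3),np.round(A.inv().apply([c[0]+r*np.cos(a0-a)-pos[0],c[1]+r*np.sin(a0-a)-pos[1],z-pos[2]])/1000,4).tolist())
E
python3 - <<'E'
from h import *
w=np.load("w5.npz");P={k:w[k] for k in("camera_matrix","world_from_camera")};C=cloud(P,w["d"])
print("hub",plane(P,(290,151),230),"head",plane(P,(292,147),215),np.round(C[151,290]),np.round(C[175,275]))
q=C[100:190,250:335].reshape(-1,3);q=q[abs(q[:,2]-214)<4];print("head",cv2.minEnclosingCircle(q[:,:2].astype(np.float32)),q[:,2].mean())
for i in range(4): grab_frame("side")
s=sensors.sense();print(s["clock"],np.round(s["eef_pos"],1),np.round(s["tcp_rot"],4),s["opening"],s["grasp_force"],np.round(s["contact_force"],1))
E
```

```text
hub [552.57406846  -6.34649213 230.        ] head [553.08282361  -4.55343427 215.        ] [553.  -6. 233.] [540. -23. 214.]
head ((552.5748901367188, -5.409755706787109), 26.94574737548828) 213.95699896001582
8.375 [566.8 -69.5 244.3] [3.1407e+00 7.0000e-04 1.5146e+00] 0.2778661571613326 39.19719859957695 [-3.6  1.9  6.4]
```

```bash
python3 -c "
from h import *
circle((552.6,-6.0),65,np.arctan2(-63.5,14.2),np.arange(1,9)*.1,244.3,(566.8,-69.5,244.3),1.515)"
```

```text
0.1 [-0.0014, -0.0064, -0.0]
0.2 [-0.0022, -0.0128, -0.0]
0.3 [-0.0024, -0.0193, -0.0]
0.4 [-0.0019, -0.0258, -0.0]
0.5 [-0.0008, -0.0322, -0.0]
0.6 [0.001, -0.0384, -0.0]
0.7 [0.0034, -0.0445, -0.0]
0.8 [0.0063, -0.0503, -0.0]
```

In the tool's units: -0.0503 m / 0.6 = -0.0838, -0.0445 m / 0.6 = -0.0742.

Emit:
move_arm:
  motion:
    - [0,0,0,-0.0023,-0.0107,0,0]
    - [0,0,0,-0.0037,-0.0213,0,0]
    - [0,0,0,-0.004,-0.0322,0,0]
    - [0,0,0,-0.0032,-0.043,0,0]
    - [0,0,0,-0.0013,-0.0537,0,0]
    - [0,0,0,0.0017,-0.064,0,0]
    - [0,0,0,0.0057,-0.0742,0,0]
    - [0,0,0,0.0105,-0.0838,0,0]

```text
clock: 9.38
eef_pos: [518.5, -62.0, 244.4]
tcp_rot: [3.137, 0.004, 1.515]
contact_force: [4.7, -6.4, 2.0]
opening: 0.277
grasp_force: 39.5
```

```bash
cat >> h.py <<'E'
def crank(n=1,c=(552.6,-5.8)):
    """print crank angle, radius, tangential (clockwise drive) and radial hand force"""
    for i in range(n):
        if i: grab_frame("wrist")
        s=sensors.sense();p=s["eef_pos"];v=p[:2]-c;a=np.arctan2(v[1],v[0]);f=-s["contact_force"]
        cw=np.array([np.sin(a),-np.cos(a)]);u=np.array([np.cos(a),np.sin(a)])
        print("t %.3f ang %.3f r %.1f z %.1f Ft %.1f Fr %.1f Fz %.1f Tz %.2f"%(s["clock"],a,np.hypot(*v),p[2],f[:2]@cw,f[:2]@u,f[2],s["wrist_torque"][2]),np.round(p,1),"op",round(s["opening"],3),np.round(s["tcp_rot"],3))
E
python3 -c "
from h import *
crank(6)"
```

```text
t 9.375 ang -2.116 r 65.7 z 244.4 Ft 7.3 Fr -3.1 Fz -2.0 Tz 0.03 [518.5 -62.  244.4] op 0.277 [3.137 0.004 1.515]
t 9.425 ang -2.130 r 65.7 z 244.3 Ft 5.4 Fr -2.9 Fz -2.4 Tz 0.01 [517.7 -61.5 244.3] op 0.279 [3.138e+00 3.000e-03 1.515e+00]
t 9.475 ang -2.129 r 65.7 z 244.3 Ft 4.0 Fr -2.7 Fz -2.4 Tz 0.02 [517.8 -61.5 244.3] op 0.282 [3.138e+00 3.000e-03 1.515e+00]
t 9.525 ang -2.129 r 65.7 z 244.3 Ft 3.8 Fr -2.7 Fz -4.0 Tz -0.01 [517.8 -61.6 244.3] op 0.281 [3.138e+00 3.000e-03 1.515e+00]
t 9.575 ang -2.129 r 65.7 z 244.3 Ft 2.2 Fr -2.6 Fz -3.3 Tz 0.00 [517.8 -61.5 244.3] op 0.279 [3.138e+00 3.000e-03 1.515e+00]
t 9.625 ang -2.129 r 65.7 z 244.3 Ft 4.3 Fr -4.2 Fz -4.3 Tz 0.00 [517.8 -61.6 244.3] op 0.279 [3.139e+00 3.000e-03 1.515e+00]
```

```bash
cat >> h.py <<'E'
def nxt(s,das,c=np.array((552.6,-6.0)),r=65,a0=np.arctan2(-63.5,14.2)):
    p=c+r*np.array([np.cos(a0-s),np.sin(a0-s)]);circle(c,r,a0,das,0,(*p,0),1.515)
E
python3 -c "
from h import *
nxt(.8,np.arange(9,17)*.1)
print('then');nxt(1.6,1.6+np.arange(1,9)*.05)"
```

```text
0.9 [0.0035, -0.0055, -0.0]
1.0 [0.0076, -0.0105, -0.0]
1.1 [0.0121, -0.0152, -0.0]
1.2 [0.0171, -0.0193, -0.0]
1.3 [0.0225, -0.023, -0.0]
1.4 [0.0282, -0.0261, -0.0]
1.5 [0.0342, -0.0286, -0.0]
1.6 [0.0404, -0.0305, -0.0]
then
1.65 [0.0032, -0.0007, -0.0]
1.7 [0.0064, -0.0013, -0.0]
1.75 [0.0096, -0.0017, -0.0]
1.8 [0.0128, -0.0019, -0.0]
1.85 [0.0161, -0.002, -0.0]
1.9 [0.0193, -0.0019, -0.0]
1.95 [0.0226, -0.0016, -0.0]
2.0 [0.0258, -0.0012, -0.0]
```

In the tool's units: 0.0404 m / 0.6 = 0.0673, 0.0342 m / 0.6 = 0.057.

Emit:
move_arm:
  motion:
    - [0,0,0,0.0058,-0.0092,0,0]
    - [0,0,0,0.0127,-0.0175,0,0]
    - [0,0,0,0.0202,-0.0253,0,0]
    - [0,0,0,0.0285,-0.0322,0,0]
    - [0,0,0,0.0375,-0.0383,0,0]
    - [0,0,0,0.047,-0.0435,0,0]
    - [0,0,0,0.057,-0.0477,0,0]
    - [0,0,0,0.0673,-0.0508,0,0]

```text
clock: 10.62
eef_pos: [488.3, -20.0, 244.2]
tcp_rot: [3.141, 0.004, 1.515]
contact_force: [-4.7, -8.6, 9.3]
opening: 0.279
grasp_force: 40.5
```

```bash
python3 -c "
from h import *
crank(3)"
```

```text
t 10.625 ang -2.925 r 65.9 z 244.2 Ft 7.4 Fr -6.4 Fz -9.3 Tz -0.06 [488.3 -20.  244.2] op 0.279 [3.141 0.004 1.515]
t 10.675 ang -2.936 r 65.9 z 244.2 Ft 5.8 Fr -5.9 Fz -9.6 Tz -0.06 [488.1 -19.2 244.2] op 0.28 [3.141e+00 3.000e-03 1.515e+00]
t 10.725 ang -2.935 r 65.9 z 244.2 Ft 4.5 Fr -6.1 Fz -9.8 Tz 0.01 [488.1 -19.3 244.2] op 0.284 [-3.142e+00  3.000e-03  1.515e+00]
```

In the tool's units: 0.0193 m / 0.6 = 0.0322, 0.0161 m / 0.6 = 0.0268.

Emit:
move_arm:
  motion:
    - [0,0,0,0.0053,-0.0012,0,0]
    - [0,0,0,0.0107,-0.0022,0,0]
    - [0,0,0,0.016,-0.0028,0,0]
    - [0,0,0,0.0213,-0.0032,0,0]
    - [0,0,0,0.0268,-0.0033,0,0]
    - [0,0,0,0.0322,-0.0032,0,0]

```text
clock: 11.48
eef_pos: [487.0, -0.3, 244.2]
tcp_rot: [-3.141, 0.003, 1.515]
contact_force: [-7.2, -7.2, 12.1]
opening: 0.281
grasp_force: 40.7
```

```bash
python3 -c "
from h import *
crank(3)
nxt(1.9,1.9+np.arange(1,9)*.05);nxt(2.3,2.3+np.arange(1,9)*.05);nxt(2.7,2.7+np.arange(1,9)*.05)"
```

```text
t 11.475 ang 3.057 r 65.8 z 244.2 Ft 7.7 Fr -6.6 Fz -12.1 Tz -0.03 [ 4.870e+02 -3.000e-01  2.442e+02] op 0.281 [-3.141e+00  3.000e-03  1.515e+00]
t 11.525 ang 3.052 r 65.8 z 244.2 Ft 6.3 Fr -5.3 Fz -11.8 Tz 0.01 [4.871e+02 1.000e-01 2.442e+02] op 0.284 [-3.141e+00  3.000e-03  1.515e+00]
t 11.575 ang 3.053 r 65.8 z 244.2 Ft 5.9 Fr -5.9 Fz -11.3 Tz 0.03 [487.1   0.  244.2] op 0.276 [-3.141e+00  3.000e-03  1.515e+00]
1.95 [0.0032, 0.0003, 0.0]
2.0 [0.0065, 0.0007, 0.0]
2.05 [0.0097, 0.0012, 0.0]
2.1 [0.0128, 0.002, 0.0]
2.15 [0.016, 0.0029, 0.0]
2.2 [0.019, 0.0039, 0.0]
2.25 [0.022, 0.0051, 0.0]
2.3 [0.025, 0.0065, 0.0]
2.35 [0.0029, 0.0015, 0.0]
2.4 [0.0057, 0.0031, 0.0]
2.45 [0.0084, 0.0049, 0.0]
2.5 [0.011, 0.0068, 0.0]
2.55 [0.0136, 0.0089, 0.0]
2.6 [0.016, 0.011, 0.0]
2.65 [0.0183, 0.0133, 0.0]
2.7 [0.0205, 0.0157, 0.0]
2.75 [0.0021, 0.0025, 0.0]
2.8 [0.004, 0.0051, 0.0]
2.85 [0.0058, 0.0078, 0.0]
2.9 [0.0075, 0.0106, 0.0]
2.95 [0.009, 0.0134, 0.0]
3.0 [0.0104, 0.0164, 0.0]
3.05 [0.0117, 0.0194, 0.0]
3.1 [0.0128, 0.0224, 0.0]
```

In the tool's units: 0.0128 m / 0.6 = 0.0213, 0.0097 m / 0.6 = 0.0162.

Emit:
move_arm:
  motion:
    - [0,0,0,0.0053,0.0005,-0.0008,0]
    - [0,0,0,0.0108,0.0012,-0.0017,0]
    - [0,0,0,0.0162,0.002,-0.0017,0]
    - [0,0,0,0.0213,0.0033,-0.0017,0]

```text
clock: 12.08
eef_pos: [489.4, 12.5, 244.3]
tcp_rot: [-3.14, 0.003, 1.515]
contact_force: [-4.2, -6.9, 4.2]
opening: 0.278
grasp_force: 39.9
```

```bash
python3 -c "
from h import *
crank(1);nxt(2.1,[2.15,2.2,2.25,2.3])"
```

```text
t 12.075 ang 2.860 r 65.8 z 244.3 Ft 7.8 Fr -2.1 Fz -4.2 Tz -0.01 [489.4  12.5 244.3] op 0.278 [-3.140e+00  3.000e-03  1.515e+00]
2.15 [0.0031, 0.0009, 0.0]
2.2 [0.0062, 0.0019, 0.0]
2.25 [0.0092, 0.0031, 0.0]
2.3 [0.0122, 0.0045, 0.0]
```

Emit:
move_arm:
  motion:
    - [0,0,0,0.0052,0.0015,0,0]
    - [0,0,0,0.0103,0.0032,0,0]
    - [0,0,0,0.0153,0.0052,0,0]
    - [0,0,0,0.0203,0.0075,0,0]

```text
clock: 12.58
eef_pos: [494.4, 24.6, 244.3]
tcp_rot: [-3.139, 0.003, 1.515]
contact_force: [-5.9, -5.9, 4.9]
opening: 0.282
grasp_force: 40.1
```

```bash
python3 -c "
from h import *
crank(1)"
```

```text
t 12.575 ang 2.660 r 65.6 z 244.3 Ft 8.0 Fr -2.5 Fz -4.9 Tz 0.02 [494.4  24.6 244.3] op 0.282 [-3.139e+00  3.000e-03  1.515e+00]
```

In the tool's units: 0.0057 m / 0.6 = 0.0095, 0.0031 m / 0.6 = 0.0052.

Emit:
move_arm:
  motion:
    - [0,0,0,0.0048,0.0025,0,0]
    - [0,0,0,0.0095,0.0052,0,0]

```text
clock: 12.82
eef_pos: [497.8, 30.1, 244.3]
tcp_rot: [-3.139, 0.003, 1.515]
contact_force: [-6.6, -4.8, 4.7]
opening: 0.281
grasp_force: 40.1
```

```bash
python3 -c "
from h import *
crank(1);[nxt(a,[a+.05,a+.1]) for a in (2.4,2.5,2.6,2.7,2.8,2.9,3.0,3.1)]"
```

```text
t 12.825 ang 2.561 r 65.6 z 244.3 Ft 7.6 Fr -2.9 Fz -4.7 Tz -0.04 [497.8  30.1 244.3] op 0.281 [-3.139e+00  3.000e-03  1.515e+00]
2.45 [0.0027, 0.0018, 0.0]
2.5 [0.0053, 0.0037, 0.0]
2.55 [0.0025, 0.002, 0.0]
2.6 [0.005, 0.0042, 0.0]
2.65 [0.0023, 0.0023, 0.0]
2.7 [0.0045, 0.0047, 0.0]
2.75 [0.0021, 0.0025, 0.0]
2.8 [0.004, 0.0051, 0.0]
2.85 [0.0018, 0.0027, 0.0]
2.9 [0.0035, 0.0055, 0.0]
2.95 [0.0015, 0.0029, 0.0]
3.0 [0.0029, 0.0058, 0.0]
3.05 [0.0012, 0.003, 0.0]
3.1 [0.0023, 0.0061, 0.0]
3.15 [0.0009, 0.0031, 0.0]
3.2 [0.0017, 0.0063, 0.0]
```

In the tool's units: 0.0053 m / 0.6 = 0.0088, 0.0037 m / 0.6 = 0.0062.

Emit:
move_arm:
  motion:
    - [0,0,0,0.0045,0.003,0,0]
    - [0,0,0,0.0088,0.0062,0,0]

```text
clock: 13.08
eef_pos: [501.6, 35.2, 244.3]
tcp_rot: [-3.139, 0.003, 1.515]
contact_force: [-6.7, -5.7, 6.6]
opening: 0.28
grasp_force: 40.2
```

```bash
python3 -c "
from h import *
crank(1)"
```

```text
t 13.075 ang 2.465 r 65.5 z 244.3 Ft 8.6 Fr -1.7 Fz -6.6 Tz 0.02 [501.6  35.2 244.3] op 0.28 [-3.139e+00  3.000e-03  1.515e+00]
```

In the tool's units: 0.005 m / 0.6 = 0.0083, 0.0042 m / 0.6 = 0.007.

Emit:
move_arm:
  motion:
    - [0,0,0,0.0042,0.0033,0,0]
    - [0,0,0,0.0083,0.007,0,0]

```text
clock: 13.32
eef_pos: [505.8, 39.9, 244.2]
tcp_rot: [-3.138, 0.003, 1.515]
contact_force: [-8.0, -6.1, 6.3]
opening: 0.284
grasp_force: 40.4
```

```bash
python3 -c "
from h import *
crank(1)"
```

```text
t 13.325 ang 2.369 r 65.4 z 244.2 Ft 9.9 Fr -1.5 Fz -6.3 Tz -0.03 [505.8  39.9 244.2] op 0.284 [-3.138e+00  3.000e-03  1.515e+00]
```

The force rises from the 7.7 N baseline at about angle 2.53, so the foot has met the pad. At 50 N I expect angle 2.20 and a tangential force of 12.3 N.

In the tool's units: 0.0047 m / 0.6 = 0.0078, 0.0045 m / 0.6 = 0.0075.

Emit:
move_arm:
  motion:
    - [0,0,0,0.0038,0.0038,0,0]
    - [0,0,0,0.0075,0.0078,0,0]

```text
clock: 13.58
eef_pos: [510.4, 44.1, 244.2]
tcp_rot: [-3.138, 0.003, 1.515]
contact_force: [-9.7, -5.7, 9.6]
opening: 0.285
grasp_force: 40.5
```

```bash
python3 -c "
from h import *
crank(1);nxt(2.7,[2.73,2.76,2.79])"
```

```text
t 13.575 ang 2.273 r 65.3 z 244.2 Ft 11.1 Fr -1.9 Fz -9.6 Tz -0.05 [510.4  44.1 244.2] op 0.285 [-3.138e+00  3.000e-03  1.515e+00]
2.73 [0.0013, 0.0015, 0.0]
2.76 [0.0025, 0.003, 0.0]
2.79 [0.0036, 0.0046, 0.0]
```

In the tool's units: 0.0035 m / 0.6 = 0.0058, 0.0029 m / 0.6 = 0.0048.

Emit:
move_arm:
  motion:
    - [0,0,0,0.0025,0.003,0,0]
    - [0,0,0,0.0048,0.0058,0,0]

```text
clock: 13.82
eef_pos: [513.9, 46.7, 244.2]
tcp_rot: [-3.137, 0.003, 1.515]
contact_force: [-10.4, -5.9, 9.6]
opening: 0.28
grasp_force: 40.6
```

```bash
python3 -c "
from h import *
crank(5)"
```

```text
t 13.825 ang 2.206 r 65.3 z 244.2 Ft 11.8 Fr -1.4 Fz -9.6 Tz -0.00 [513.9  46.7 244.2] op 0.28 [-3.137e+00  3.000e-03  1.515e+00]
t 13.875 ang 2.203 r 65.3 z 244.2 Ft 11.4 Fr -1.7 Fz -8.3 Tz 0.03 [514.   46.8 244.2] op 0.284 [-3.137e+00  3.000e-03  1.515e+00]
t 13.925 ang 2.203 r 65.3 z 244.2 Ft 10.5 Fr -1.8 Fz -8.3 Tz -0.03 [514.   46.8 244.2] op 0.28 [-3.137e+00  3.000e-03  1.515e+00]
t 13.975 ang 2.203 r 65.3 z 244.2 Ft 10.0 Fr -2.0 Fz -8.2 Tz 0.00 [514.   46.8 244.2] op 0.279 [-3.137e+00  3.000e-03  1.515e+00]
t 14.025 ang 2.203 r 65.3 z 244.3 Ft 9.6 Fr -1.5 Fz -7.7 Tz 0.01 [514.   46.8 244.3] op 0.277 [-3.138e+00  3.000e-03  1.515e+00]
```

Emit:
move_arm:
  motion:
    - [0,0,0,0,0,0,0.085]
    - [0,0,0,0,0,0,0.085]
    - [0,0,0,0,0,0,0.085]
    - [0,0,0,0,0,-0.05,0.085]
    - [0,0,0,0,0,-0.1167,0.085]
    - [0,0,0,0,0,-0.1833,0.085]
    - [0,0,0,0.05,0,-0.2167,0.085]
    - [0,0,0,0.1,0,-0.2167,0.085]

```text
clock: 15.02
eef_pos: [520.5, 108.6, 376.3]
tcp_rot: [3.138, -0.0, 1.514]
contact_force: [-0.2, -0.0, -1.1]
opening: 0.997
grasp_force: 0.0
```

Run:
```python
from h import *
for i in range(5): P=camera_params("wrist");im,d=grab_frame("wrist")
s=sensors.sense();print(s["clock"],np.round(s["eef_pos"],1),np.round(s["contact_force"],1))
cv2.imwrite("pics/w6.png",im[:,:,::-1]);C=cloud(P,d)
for ce,sx,m in blobs(im,"red",200):
    q=C[m&(d>0)];t=q[q[:,2]>280]
    if len(t)>50: c=cv2.minEnclosingCircle(t[:,:2].astype(np.float32));print(c,np.arctan2(c[0][1]+5.8,c[0][0]-552.6))
im,d=grab_frame("top");T=camera_params("top");cv2.imwrite("pics/t6.png",im[:,:,::-1])
for k in(0,):
    im0=np.load("top0.npz")["im"];x=(np.abs(im.astype(int)-im0).max(2)>60).astype(np.uint8);print("changed",x.sum())
```

```text
15.275 [519.3 107.6 373.8] [ 0.7 -0.2 -0.5]
((514.6672973632812, 48.19969177246094), 12.242768287658691) 2.1831723720305605
changed 29403
```

View pics/w6.png

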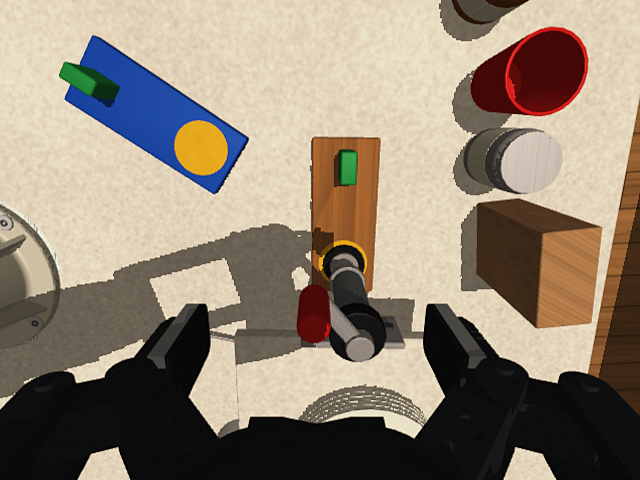

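The last view shows the foot seated in the middle of the yellow disc at (345,262). The knob is free at (313,315), the gripper is clear, and the bystanders in view (cup, can, carton) stand where they were. I hand in.

```bash
python3 -c "
from rig import order
print(order.sign_off())"
```

```text
the job is handed in; nothing more can be done
None
```

The job is handed in at about 15 s of the 70 s: the pad is under the foot, about 2 mm off the disc's middle, the jack is snugged to an estimated 45–50 N, and the gripper has let go and is clear.

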